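Turn the polisher's speed dial up four clicks and start it

TASK

On the grey control console, push the bar grip of the large click-stop speed dial round with a fingertip, gently and without gripping it, until it sits exactly four clicks clockwise (seen from above) of where it stands now. Then press the start button fully down with a fingertip and let it come back up. Do not grip or lift anything, and leave the small timer dial and the things standing around where they are.

Things in the scene. Friction and masses are not known exactly. Their poses are not given: they have to be found in the camera images.
- console: grey slab 240 (x) x 400 (y) x 45 mm tall, fixed; origin at the centre of its underside, x away from the operator. Three square aluminium control boxes, 112 x 112 x 25 mm, stand on it in a row along y, 125 mm apart, 35 mm to the -x side of its middle, tops 70 mm above the bench: one has the speed dial, one the timer dial, one the start button, in any order
- speed_dial: large dial: a grey disc of 72 mm diameter, its top 8 mm above the box top, and across it a straight black bar grip 13 mm wide, 22 mm high (top 30 mm above the box top), with a pointed nose reaching 42 mm from the axis and a square tail 30 mm. Origin on the axis at the box top (70 mm above the bench), z up; x points to the nose and turns with the dial
- speed_nose (a point): tip of the large dial's nose, at the bar's top edge. The dial has nine click stops 24 degrees apart, a tick mark at each; it starts seated in one of the four most anticlockwise and stays in any stop. Pushed at 28 mm from the axis it takes about 5 N to leave a stop; past half-way it snaps on into the next by itself
- timer_nose (a point): the tip of the nose of the small timer dial, not to be turned: a grey disc of 42 mm diameter with a black bar grip, 24 mm from its axis, 20 mm above its box top; it turns under light friction
- start_button_top (a point): centre of the top of the start button, a round grey push button of 28 mm diameter in a dark steel collar of 44 mm; it stands 22 mm above its box top when released
- start_button (a joint): travel of the start button: 0 released, 0.006 m fully down; a spring returns it, about 5 N holds it fully down
- oil_bottle: amber oil bottle, 44 mm diameter, 95 mm tall, loose, standing on the bench at the console's left end; origin at the centre of its underside
- polish_tin: flat aluminium tin, 56 mm diameter, 30 mm tall, loose, standing on the console behind the control boxes; origin at the centre of its underside
- brass_bush: flanged brass bush, 28 mm foot, 40 mm tall, loose, standing on the console behind the control boxes; origin at the centre of its underside
- screwdriver: wooden-handled screwdriver, 170 mm long, loose, lying on the bench in front of the console; long axis x
- brush: wooden-handled brush, 160 mm long, loose, lying on the bench at the console's right end; long axis x
- walnut_block: walnut offcut 90 x 35 x 30 mm, loose, lying on the bench in front of the console; origin at the centre of its underside

How it is judged:
By the outcome, as a careful person would: the job done as asked, in the order asked, and still so for the second after the job is handed in, with the robot touching nothing.
It also fails if it takes over 51 s, if anything falls off the work surface, if the arm or the gripper's body presses on something with over 40 N, if the wrist force passes 120 N, or if a joint passes its speed limit or range.

ROBOT

A 7-joint arm with a two-finger parallel gripper is mounted at the origin on the work surface. World frame = base frame: x ahead of the robot, y to its left, z up, the work surface at z = 0. Lengths are in mm, angles in rad, forces in N, time in s.
With the tool pointing down it reaches from about 400 to 875 mm from the base axis. Payload 6.5 kg.
Tool frame: the origin (TCP) lies between the finger pads; the fingertips stand 17 mm ahead of it and the grasp point (between the pads) lies 2 mm behind it; x points along the fingers, y is the direction in which the jaws open and shut, and the axes are right-handed (so a half turn about x gives the same grasp; the last joint's range is limited). The gripper opens to 85 mm and grips with 20 to 120 N. Pads are 22 mm wide; open, the fingers measure 114 mm over their backs; the gripper's body (76 mm by 85 mm) begins 54 mm behind the grasp point. The pads swing forward as they close: fully open they stand 13 mm farther back than shut.
Start: joints at [-1.188, 0.536, -0.004, 1.538, 0.003, 1.067, -0.071], TCP at [282.019, 585.624, 248.29] pointing down, gripper open.
Joint ranges: [-2.7, 2.7], [-0.37, 2.16], [-1.27, 1.26], [0.24, 2.4], [-1.31, 4.45], [0.19, 1.91], [-2.76, 2.76]. Speed limits (rad/s): [2.39, 2.39, 3.14, 3.14, 3.14, 3.14, 3.14].

INTERFACE

Orientations are given as a unit quaternion [w, x, y, z].
In Python, from bench import robot gives the robot as it stands. Calls block until the motion is done:
- robot.move_to(position, orientation): joint-space move of the TCP to a pose.
- robot.servo_line(position, feed=150, ori=None, threshold=None): straight line of the TCP; ori=None keeps the orientation; feed is the mean speed in mm/s. With threshold (N) it stops when the force on the tool has changed by that much, and returns True; else False.
- robot.move_joints(angles): joint-space move.
- robot.set_gripper(opening, f_grip=None): finger opening in mm; f_grip is the grip in N (None keeps the last); returns when the fingers have stopped.
- robot.dwell(seconds).
- robot.solve_ik(position, orientation): joint angles nearest the present ones, or None.
- robot.get_state(): the state.
- robot.get_image(name): name is "scene" or "top" or "wrist"; returns the picture (420x560x3 uint8, red, green, blue); there is no depth.
- robot.camera_params(name): a dict with "camera_matrix" (3x3 intrinsics, pixels), "k1" (the pictures are not rectified: a ray, as slopes to the right and down, at radius r is drawn at 1 + k1 r^2 times it, then the intrinsics apply), "camera_from_world" (4x4, takes a point from world to camera coordinates); the wrist camera has in their place "tool_from_camera" (4x4, takes a point from camera to tool coordinates, whose origin is the TCP and whose axes are the tool frame's). Camera axes: x right, y down, z forward; pixel columns grow to the right and rows downward; lengths in mm; the calibration is good to about 2 mm. A picture is of the moment at which its call begins: read the wrist's pose just before it. camera_params takes no time and is no camera call.
A pose or a line that the arm cannot do raises robot.IKError and nothing moves.
- robot.close_job(): hands the job in, once; it reports no verdict.
Trained networks look in the newest picture that a camera, given by its name, has taken for a name from the list of things; names that differ only in an ending like _2 or _b are one class to them, and where a whole thing is asked for, a point or a joint stands for the part that bears it (a point fixed in the world has none). Each returns a list of dicts, best first, with "p" (0 to 1); they miss things now and then, are a little off and sometimes report something else, mostly with a low value. They report only what shows in the picture. A call takes as long as a camera call.
- robot.recognise(target, camera): "rect" ([left, top, right, bottom] in pixels, round what is visible of it).
- robot.cut_out(target, camera): "region" (420x560 bool, what is visible of it) and "rect" ([left, top, right, bottom] in pixels, round what is visible of it).
- robot.pinpoint(target, camera): "at" ([row, column] in pixels: a listed point, or the origin of a listed thing).
The state is a dict: "time_s": time; "joint_pos": joint angles; "dq": joint speeds; "tau": joint torques, N m; "position": TCP position; "tcp_rot": TCP orientation; "force": force on the tool from outside, world axes, zero at the start; "ft_torque": the same for the moment, N m; "gripper_width": finger opening in mm.
Only numpy, scipy, OpenCV 4.12 (cv2) and the standard library are available. Lean on these libraries where they do the work, as an engineer would, in place of code of your own. Each camera call takes 0.05 s, during which the arm holds its last target.

## Working session

There is one attempt and no reset: what is moved stays moved. The work goes in short steps, each a Python script; the robot and the scene stay as the last script left them, time stands still between calls to the robot, and variables do not carry over. Pictures are saved under pics/ and viewed, and the job is handed in when it is done.

```bash
ls; mkdir -p pics; python3 - <<'E'
from bench import robot
import cv2, numpy as np
s=robot.get_state(); print(s)
for n in ["scene","top","wrist"]:
    im=robot.get_image(n); cv2.imwrite(f"pics/{n}0.png",im[:,:,::-1])
    print(n,robot.camera_params(n))
for n in ["scene","top"]:
    for t in ["speed_dial","speed_nose","timer_nose","start_button_top","console"]:
        print(n,t,[(r["at"],round(r["p"],2)) for r in robot.pinpoint(t,n)][:3])
E
```

```text
pics
{'time_s': 0.0, 'joint_pos': array([-1.18820551,  0.53715512, -0.00444715,  1.53891147,  0.00265554,
        1.06730042, -0.07119868]), 'dq': array([-0.00043256,  0.00059288, -0.00067947, -0.00011141,  0.00258533,
        0.00218016, -0.00141677]), 'tau': array([ 1.05096602e-03, -5.83418298e+01,  1.04954716e+00, -2.59093541e+01,
        1.24383043e-02,  9.71299130e-03,  1.84030677e-05]), 'position': array([281.77478349, 585.05903964, 247.40520996]), 'tcp_rot': array([ 0.6893084 ,  0.15668557,  0.68946553, -0.15792671]), 'force': array([-0.03383735,  0.14671557,  0.99318569]), 'ft_torque': array([-0.0201622 , -0.01059541, -0.03184109]), 'gripper_width': 85.91300385702259}
scene {'camera_matrix': array([[425.1809756 ,   0.        , 279.36501882],
       [  0.        , 425.1809756 , 209.01969139],
       [  0.        ,   0.        ,   1.        ]]), 'k1': -0.11723271635952723, 'camera_from_world': array([[ 5.47737816e-01,  8.36495402e-01,  1.60850054e-02,
        -3.16566063e+02],
       [ 5.32786201e-01, -3.33916587e-01, -7.77585093e-01,
        -2.00985366e+02],
       [-6.450753
[... 1054 characters left out ...]
e-01, -9.18604045e-04,  3.98930620e-04,
        -2.11342779e-01],
       [ 7.37283856e-04,  9.44845776e-01,  3.27514758e-01,
        -8.39003347e+01],
       [ 0.00000000e+00,  0.00000000e+00,  0.00000000e+00,
         1.00000000e+00]])}
scene speed_dial [([227.5, 202.2], 0.72)]
scene speed_nose [([227.1, 214.9], 0.9)]
scene timer_nose [([206.2, 303.5], 0.65), ([200.8, 293.3], 0.56)]
scene start_button_top [([213.9, 257.3], 0.51)]
scene console [([251.2, 261.9], 0.63)]
top speed_dial [([242.1, 351.9], 0.87)]
top speed_nose [([226.0, 349.3], 0.57)]
top timer_nose [([215.5, 274.5], 0.53)]
top start_button_top [([226.5, 304.7], 0.62)]
top console [([219.3, 309.0], 0.78), ([211.8, 273.2], 0.42)]
```

View pics/scene0.png

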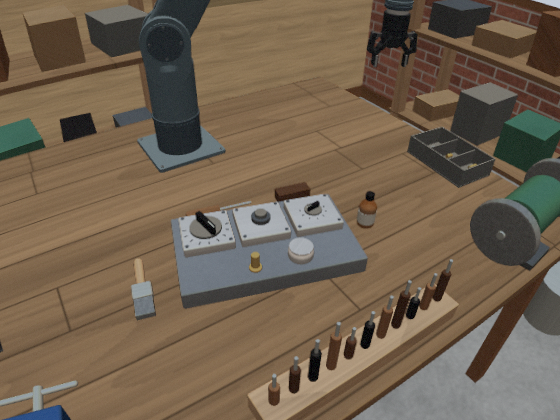

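View pics/top0.png

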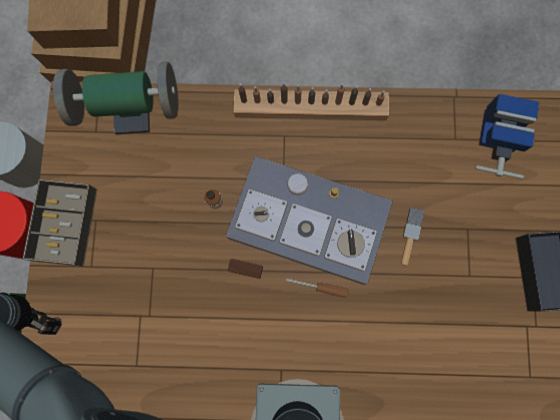

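```bash
python3 - <<'E'
import cv2
a=cv2.imread('pics/top0.png')[150:320,190:410]
cv2.imwrite('pics/top0z.png',cv2.resize(a,None,fx=3.5,fy=3.5,interpolation=cv2.INTER_CUBIC)[:600,:800])
E
```

```text
(no output)
```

View pics/top0z.png

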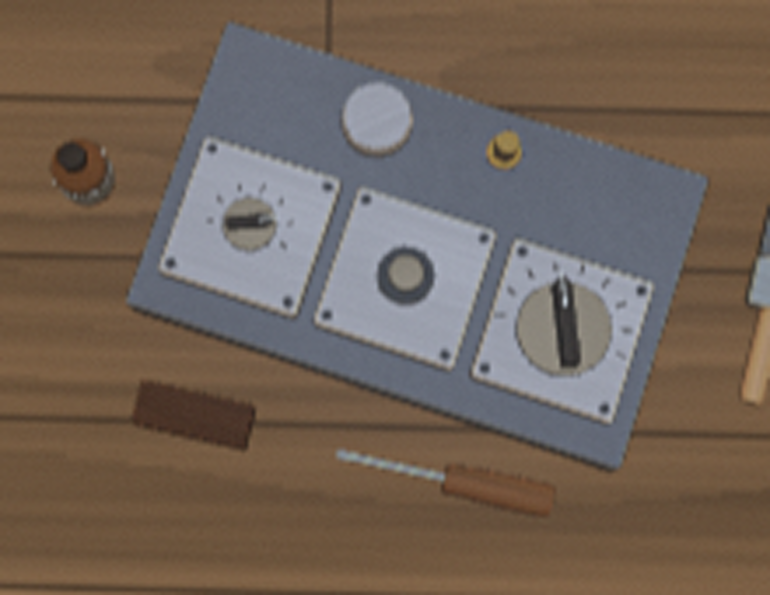

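The top view shows the speed dial on the right-hand box at about (351,242), its nose pointing up and slightly left at (349,226). The button is in the middle at (305,227) and the timer is on the left. Next I'll compute positions and get a wrist view.

```bash
cat > h.py <<'E'
from bench import robot
import cv2, numpy as np
from scipy.spatial.transform import Rotation as Ro
def rot(q): return Ro.from_quat([q[1],q[2],q[3],q[0]])
def quat(r):
    x,y,z,w=r.as_quat(); return [w,x,y,z]
def T_cw(cam,st=None):
    p=robot.camera_params(cam)
    if cam!="wrist": return p,np.linalg.inv(p["camera_from_world"])
    T=np.eye(4);T[:3,:3]=rot(st["tcp_rot"]).as_matrix();T[:3,3]=st["position"]
    return p,T@p["tool_from_camera"]
def ray(cam,at,z,st=None):
    p,W=T_cw(cam,st);K=p["camera_matrix"]
    d=np.array([(at[1]-K[0,2])/K[0,0],(at[0]-K[1,2])/K[1,1]]);u=d.copy()
    for _ in range(20): u=d/(1+p["k1"]*(u@u))
    v=W[:3,:3]@np.array([u[0],u[1],1.]);o=W[:3,3]
    return o+v*(z-o[2])/v[2]
def proj(cam,P,st=None):
    p,W=T_cw(cam,st);K=p["camera_matrix"]
    c=np.linalg.inv(W)@np.append(P,1);u=c[:2]/c[2];u=u*(1+p["k1"]*(u@u))
    return np.array([u[1]*K[1,1]+K[1,2],u[0]*K[0,0]+K[0,2]])
def down(phi):
    # tool x down, tool y at world angle phi
    y=np.array([np.cos(phi),np.sin(phi),0]);x=np.array([0,0,-1.]);z=np.cross(x,y)
    return Ro.from_matrix(np.c_[x,y,z])
E
python3 - <<'E'
from h import *
print(rot(robot.get_state()["tcp_rot"]).as_matrix().round(2))
for c,l in [("top",[((242.1,351.9),70),((226.0,349.3),100),((226.5,304.7),92)]),("scene",[((227.5,202.2),70),((227.1,214.9),100),((213.9,257.3),92)])]:
    for at,z in l: print(c,ray(c,at,z).round(1))
for d in range(-180,180,30):
    q=robot.solve_ik([500,-120,220],quat(down(np.radians(d))))
    print(d,None if q is None else np.round(q,2))
E
```

```text
[[ 0.    0.43  0.9 ]
 [ 0.    0.9  -0.43]
 [-1.    0.    0.  ]]
top [ 480.2 -133.3   70. ]
top [ 518.1 -123.   100. ]
top [515.4  -7.8  92. ]
scene [ 471.2 -135.3   70. ]
scene [ 516.8 -124.1  100. ]
scene [518.5 -21.2  92. ]
-180 [-0.66  0.57  1.1   1.96 -0.61  0.99 -2.41]
-150 [-0.66  0.57  1.1   1.96 -0.61  0.99 -1.88]
-120 [-0.66  0.57  1.1   1.96 -0.61  0.99 -1.36]
-90 [-0.6   0.51  0.99  1.96 -0.53  0.95 -0.92]
-60 [-0.51  0.46  0.86  1.96 -0.43  0.92 -0.48]
-30 [-0.45  0.42  0.76  1.95 -0.37  0.91 -0.02]
0 [-0.38  0.4   0.67  1.95 -0.31  0.89  0.45]
30 [-0.33  0.39  0.6   1.95 -0.28  0.89  0.94]
60 [-0.27  0.37  0.52  1.95 -0.24  0.88  1.42]
90 [-0.22  0.36  0.46  1.94 -0.21  0.88  1.91]
120 [-0.13  0.35  0.34  1.94 -0.15  0.88  2.39]
150 [ 0.95  0.57 -1.07  1.88  0.58  1.04  2.26]
```

View pics/wrist0.png

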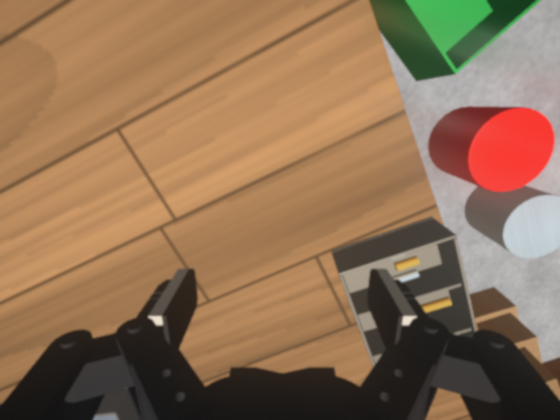

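```bash
python3 - <<'E'
from h import *
robot.set_gripper(0,20)
robot.move_to([495,-85,265],quat(down(np.radians(0))))
st=robot.get_state(); print(st["time_s"],st["position"],st["gripper_width"],st["force"])
im=robot.get_image("wrist"); cv2.imwrite("pics/wrist1.png",im[:,:,::-1])
for t,z in [("speed_dial",70),("speed_nose",100),("start_button_top",92)]:
    for r in robot.pinpoint(t,"wrist")[:2]: print(t,np.round(r["at"],1),round(r["p"],2),ray("wrist",r["at"],z,st).round(1))
print(robot.get_state()["time_s"])
E
```

```text
3.9167 [495.3691081  -83.91597197 264.91239825] 0.41955199030284784 [-0.16205958  0.18011797 -0.00473413]
speed_dial [226. 265.] 0.78 [ 476.5 -131.5   70. ]
speed_nose [230.4 301.3] 0.93 [ 516.1 -124.2  100. ]
start_button_top [116.2 298.7] 0.63 [511.6 -10.4  92. ]
4.1167
```

View pics/wrist1.png

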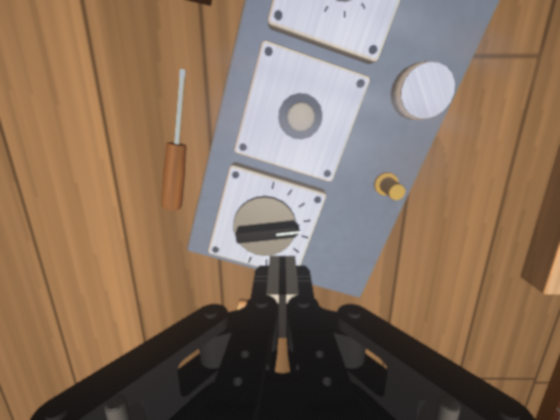

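The wrist view shows the dial at about (265,226), its nose at (301,230), the button at (300,117), and both boxes' corners. I'll fit the console pose from the corners of the two boxes and overlay the predicted tick stops to check it.

```bash
python3 - <<'E'
from h import *
from scipy.optimize import least_squares
st=robot.get_state()
# (row,col)-> corner (local to speed-box centre; button box +125 in y)
im=cv2.imread("pics/wrist1.png"); g=cv2.cvtColor(im,cv2.COLOR_BGR2GRAY)
pts=np.array([[232,165],[326,195],[210,251],[264,41],[369,78],[235,152],[331,181]],np.float32)
pr=cv2.cornerSubPix(g,pts[:,None].copy(),(4,4),(-1,-1),(3,50,.01))[:,0]; print((pr-pts).round(1).tolist())
# TL: image left = -x, up = +y
loc=np.array([[-56,56],[56,56],[-56,-56],[-56,181],[56,181],[-56,69],[56,69]])
for P in (pts,pr):
    W=np.array([ray("wrist",(p[1],p[0]),70,st)[:2] for p in P])
    def f(v):
        c,s=np.cos(v[2]),np.sin(v[2]); return (np.c_[v[0]+c*loc[:,0]-s*loc[:,1],v[1]+s*loc[:,0]+c*loc[:,1]]-W).ravel()
    r=least_squares(f,[477,-132,-.3],loss="soft_l1"); v=r.x
    print(v[:2].round(1),np.degrees(v[2]).round(2),"res",f(v).reshape(-1,2).round(1).tolist())
    print("button",(v[0]-125*np.sin(v[2])).round(1),(v[1]+125*np.cos(v[2])).round(1))
big=cv2.resize(im[150:280,190:350],None,fx=4.5,fy=4.5,interpolation=cv2.INTER_CUBIC)
for k in range(-4,5):
    a=v[2]+np.radians(24*k)
    for R,z,col in ((44,70,(0,0,255)),):
        q=proj("wrist",[v[0]+R*np.cos(a),v[1]+R*np.sin(a),z],st)
        cv2.circle(big,(int((q[1]-190+.5)*4.5),int((q[0]-150+.5)*4.5)),3,col,-1)
for k in (0,1,2):
    a=v[2]+np.radians(24*k)
    for R in (42,-30):
        q=proj("wrist",[v[0]+R*np.cos(a),v[1]+R*np.sin(a),100],st)
        cv2.circle(big,(int((q[1]-190+.5)*4.5),int((q[0]-150+.5)*4.5)),4,[(0,255,0),(255,0,0),(0,255,255)][k],-1)
cv2.imwrite("pics/w1z.png",big)
E
```

```text
[[-0.5, -0.10000000149011612], [-1.899999976158142, -1.7000000476837158], [0.0, 0.0], [-0.6000000238418579, -0.5], [-0.4000000059604645, -0.699999988079071], [0.0, 0.0], [0.4000000059604645, -4.0]]
[ 477.4 -131.3] -17.49 res [[-1.3, 0.7], [3.3, 0.5], [-3.6, -3.9], [-0.3, 2.4], [4.6, 0.7], [-1.4, -0.7], [2.5, -3.0]]
button 515.0 -12.1
[ 478.1 -130.6] -17.01 res [[-0.7, 0.9], [5.8, -0.2], [-2.6, -3.8], [-0.7, 2.6], [4.4, 1.6], [-1.4, -0.3], [2.5, -6.2]]
button 514.6 -11.1
```

View pics/w1z.png

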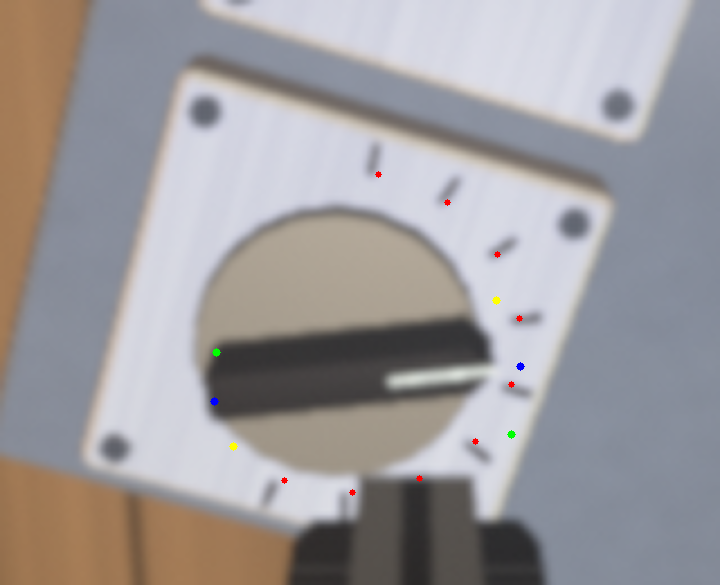

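```bash
python3 - <<'E'
from h import *
from scipy.optimize import least_squares
st=robot.get_state()
pts=np.array([[231.5,165],[326,194.5],[209.5,251],[263.5,40.5],[369,77.5],[234.5,152],[331,181]],float)
loc=np.array([[-56,56],[56,56],[-56,-56],[-56,181],[56,181],[-56,69],[56,69]])
def f(v):
    c,s=np.cos(v[2]),np.sin(v[2]); X=np.c_[v[0]+c*loc[:,0]-s*loc[:,1],v[1]+s*loc[:,0]+c*loc[:,1],np.full(7,70+v[3])]
    return (np.array([proj("wrist",x,st)[::-1] for x in X])-pts).ravel()
r=least_squares(f,[477,-132,-.3,0]);v=r.x;print("wrist",v[:2].round(1),np.degrees(v[2]).round(2),v[3].round(1),f(v).reshape(-1,2).round(1).tolist())
print("button",(v[0]-125*np.sin(v[2])).round(1),(v[1]+125*np.cos(v[2])).round(1))
# top: zoom coords /3.5 + (190,150)
def tz(a): return np.array(a)/3.5-0.36+np.array([190,150])
P=tz(np.array([[517,240],[653,283],[612,422],[473,377],[357,188],[495,236],[456,369],[315,323],[205,139],[341,181],[299,316],[160,270]],float))
L=np.array([[56,56],[56,-56],[-56,-56],[-56,56]]);L=np.r_[L,L+[0,125],L+[0,250]]
def f2(v,fix=None):
    c,s=np.cos(v[2]),np.sin(v[2]); X=np.c_[v[0]+c*L[:,0]-s*L[:,1],v[1]+s*L[:,0]+c*L[:,1],np.full(12,70)]
    return (np.array([proj("top",x)[::-1] for x in X])-P).ravel()
r=least_squares(f2,[477,-132,-.3]);v=r.x;print("top",v[:2].round(1),np.degrees(v[2]).round(2),f2(v).reshape(-1,2).round(1).tolist())
print("button",(v[0]-125*np.sin(v[2])).round(1),(v[1]+125*np.cos(v[2])).round(1))
E
```

```text
wrist [ 477.  -132.2] -17.15 -9.5 [[-0.1, -1.3], [1.1, -1.9], [-0.5, 0.2], [-0.9, 0.7], [0.7, 0.8], [-0.2, 0.3], [0.1, 1.0]]
button 513.8 -12.7
top [ 475.6 -130.7] -17.03 [[-0.4, -0.9], [1.2, -0.0], [0.7, 0.7], [-0.6, -0.1], [0.6, -0.5], [1.2, -1.3], [-0.5, 0.7], [-0.7, 0.4], [-0.1, -0.8], [0.6, -0.0], [-0.8, 0.9], [-1.1, 0.8]]
button 512.2 -11.1
```

```bash
cat >> h.py <<'E'
C=np.array([476.8,-131.5]); TH0=np.radians(6.9); R0=26.
def pose(thdeg,d,z,r=R0):
    t=np.radians(thdeg);u=np.array([np.cos(t),np.sin(t)]);n=np.array([-u[1],u[0]])
    p=C+r*u+d*n
    return [p[0],p[1],z],quat(down(t))
E
python3 - <<'E'
from h import *
p,q=pose(6.9,32,140); robot.servo_line(p,feed=120,ori=q)
p,q=pose(6.9,32,102); print("hit",robot.servo_line(p,feed=40,threshold=4))
st=robot.get_state();print(st["position"].round(1),st["force"].round(2),st["time_s"])
p,q=pose(6.9,14.5,102); print("contact",robot.servo_line(p,feed=15,threshold=2))
st=robot.get_state();e=st["position"][:2]-C;t=np.radians(6.9)
print(st["position"].round(1),st["force"].round(2),st["time_s"],"r,d",e@[np.cos(t),np.sin(t)],e@[-np.sin(t),np.cos(t)])
for n in("wrist","scene","top"):
    cv2.imwrite(f"pics/{n}2.png",robot.get_image(n)[:,:,::-1])
a=cv2.imread("pics/scene2.png")[150:300,140:360];b=cv2.imread("pics/wrist2.png")
z=lambda x,s:cv2.resize(x,s,interpolation=cv2.INTER_CUBIC)
cv2.imwrite("pics/c2.png",np.hstack([z(a,(440,300)),z(b,(360,300))]))
E
```

```text
hit False
[499.  -96.7 102.2] [-0.71 -1.17  0.1 ] 6.4167
contact True
[ 500.1 -109.4  101.7] [0.87 0.42 0.02] 7.2583 r,d 25.76469585242836 19.12896584019674
```

View pics/c2.png

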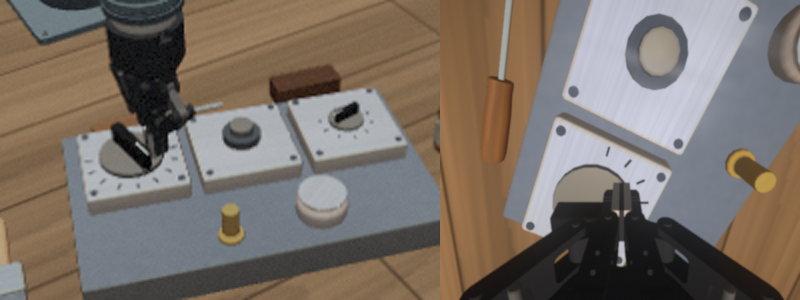

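```bash
python3 - <<'E'
from h import *
for k in np.linspace(0,90.5,12)[1:]:
    p,q=pose(6.9-k,18.5,102); robot.servo_line(p,feed=25,ori=q)
    st=robot.get_state(); F=st["force"]; t=np.radians(6.9-k)
    print(round(k,1),"tang",(F[:2]@[-np.sin(t),np.cos(t)]).round(1),F.round(1),st["time_s"])
for n in("wrist","scene","top"):
    cv2.imwrite(f"pics/{n}3.png",robot.get_image(n)[:,:,::-1])
a=cv2.imread("pics/scene3.png")[150:300,140:360];b=cv2.imread("pics/top3.png")[180:300,270:414]
z=lambda x,s:cv2.resize(x,s,interpolation=cv2.INTER_CUBIC)
cv2.imwrite("pics/c3.png",np.hstack([z(a,(440,300)),z(b,(360,300))]))
E
```

```text
8.2 tang 1.8 [ 0.3  1.8 -0.5] 7.775
16.5 tang -0.4 [-0.  -0.4  0.1] 8.1083
24.7 tang 1.8 [-0.8  2.1  1. ] 8.4417
32.9 tang 0.5 [-0.6  0.8 -0.7] 8.775
41.1 tang 0.9 [ 0.7  0.6 -0.3] 9.1083
49.4 tang 0.0 [-0.5  0.5 -0.2] 9.4417
57.6 tang 1.3 [ 0.2  1.8 -0. ] 9.775
65.8 tang -0.7 [-0.8 -0.   0. ] 10.1083
74.0 tang -0.7 [-0.6 -0.2  0.5] 10.4417
82.3 tang 2.1 [1.9 0.9 0.3] 10.775
90.5 tang -0.3 [-0.3  0.1 -1.9] 11.1083
```

View pics/c3.png

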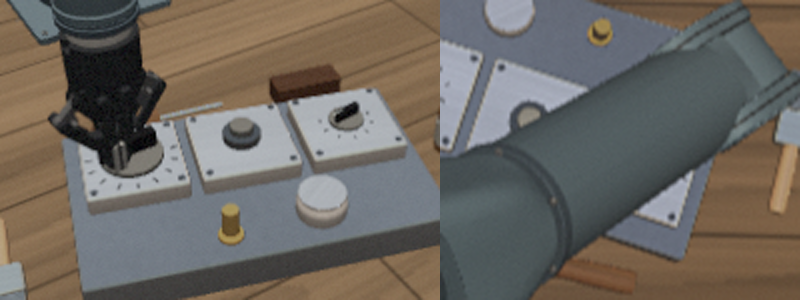

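```bash
python3 - <<'E'
from h import *
p,q=pose(6.9-90.5,32,102); robot.servo_line(p,feed=40)
p[2]=150; robot.servo_line(p,feed=100)
robot.move_to([495,-85,265],quat(down(0)))
st=robot.get_state();im=robot.get_image("wrist"); cv2.imwrite("pics/wrist4.png",im[:,:,::-1])
for t,z in [("speed_dial",70),("speed_nose",100),("start_button_top",92)]:
    for r in robot.pinpoint(t,"wrist")[:2]: print(t,np.round(r["at"],1),round(r["p"],2),ray("wrist",r["at"],z,st).round(1))
big=cv2.resize(im[150:280,190:350,::-1],None,fx=4.5,fy=4.5,interpolation=cv2.INTER_CUBIC)
for j,c in ((3,(255,0,0)),(4,(0,255,0)),(5,(0,255,255))):
    a=TH0-np.radians(24*j)
    for R in (42,-30):
        g=proj("wrist",[C[0]+R*np.cos(a),C[1]+R*np.sin(a),90],st)
        cv2.circle(big,(int((g[1]-189.5)*4.5),int((g[0]-149.5)*4.5)),4,c,-1)
cv2.imwrite("pics/w4z.png",big); print(st["time_s"])
E
```

```text
speed_dial [225.1 261.7] 0.78 [ 471.5 -131.2   70. ]
speed_nose [268.5 267.5] 0.56 [ 478.7 -170.   100. ]
start_button_top [114.1 301.7] 0.59 [513.7  -9.7  92. ]
13.2917
```

View pics/w4z.png

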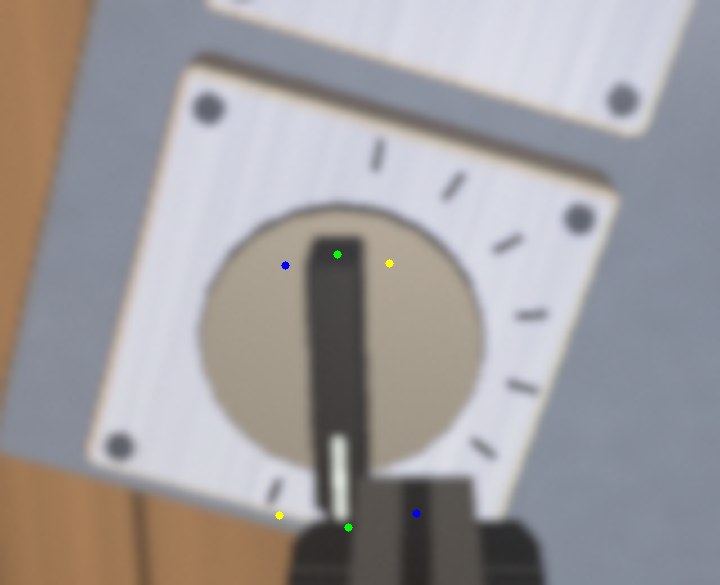

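The nose and its white index line now lie on the predicted "+4 clicks" line (green), with the line running (338,437) to (342,515). The +3 and +5 predictions are clearly off it. Next is the button.

```bash
python3 - <<'E'
from h import *
B=[513.5,-11.5]; q=quat(down(0))
robot.servo_line([B[0],B[1],130],feed=100)
robot.dwell(0.2)
print("c",robot.servo_line([*B,104],feed=15,threshold=1.5)); s=robot.get_state(); print(s["position"].round(2),s["force"].round(2),s["time_s"])
print("d",robot.servo_line([*B,97],feed=8,threshold=9)); s=robot.get_state(); print(s["position"].round(2),s["force"].round(2),s["time_s"])
robot.dwell(0.3); s=robot.get_state(); print(s["position"].round(2),s["force"].round(2))
im=robot.get_image("scene"); cv2.imwrite("pics/s5.png",cv2.resize(im[150:300,140:360,::-1],(770,525),interpolation=cv2.INTER_CUBIC))
E
```

```text
c True
[513.49 -11.48 107.75] [0.51 0.69 2.21] 16.7083
d True
[513.54 -11.47 103.07] [-1.71  0.1   7.76] 17.45
[513.52 -11.49 103.08] [-1.15  0.09  7.06]
```

View pics/s5.png

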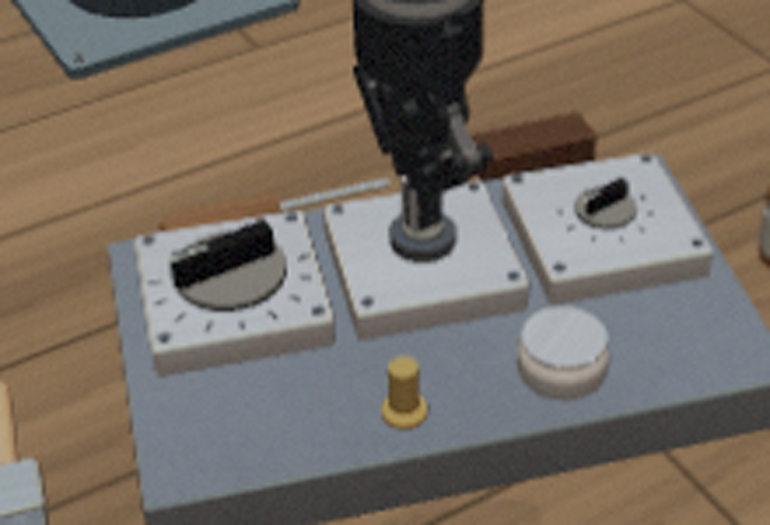

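The finger is centred on the button at 7 N and about 6 mm below its released top. I'll press slightly harder to confirm it has bottomed, then let it up and check everything.

```bash
python3 - <<'E'
from h import *
B=[513.5,-11.5]
print("d",robot.servo_line([*B,101],feed=8,threshold=8)); s=robot.get_state(); print(s["position"].round(2),s["force"].round(2))
robot.dwell(0.3); s=robot.get_state(); print(s["position"].round(2),s["force"].round(2))
robot.servo_line([*B,125],feed=30); robot.servo_line([*B,265],feed=150)
robot.move_to([495,-85,265],quat(down(0)))
st=robot.get_state(); im=robot.get_image("wrist"); cv2.imwrite("pics/wrist6.png",im[:,:,::-1])
robot.servo_line([380,150,300],feed=250,ori=quat(down(np.radians(40))))
robot.dwell(.2); s=robot.get_state();print(s["time_s"],s["force"].round(2))
t=robot.get_image("top")[:,:,::-1];sc=robot.get_image("scene")[:,:,::-1]
cv2.imwrite("pics/s6.png",np.hstack([cv2.resize(sc[170:290,150:310],(400,300),interpolation=cv2.INTER_CUBIC),cv2.resize(t[150:300,210:410],(400,300),interpolation=cv2.INTER_CUBIC)]))
cv2.imwrite("pics/w6z.png",cv2.resize(im[0:280,180:450,::-1],None,fx=2.1,fy=2.1,interpolation=cv2.INTER_CUBIC))
E
```

```text
d True
[513.53 -11.5  103.07] [-1.74  0.75  7.27]
[513.55 -11.49 103.07] [-2.02  0.25  8.09]
22.1417 [ 0.04  0.79 -0.63]
```

View pics/s6.png

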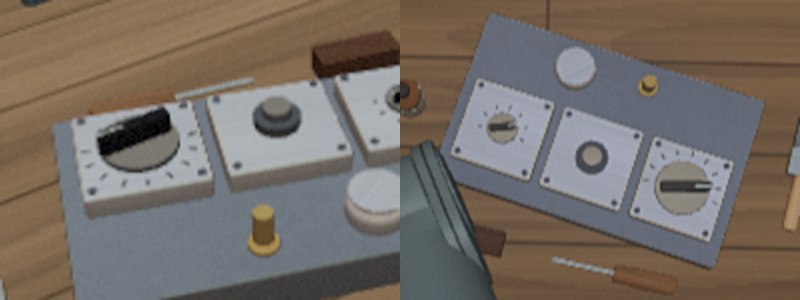

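View pics/w6z.png

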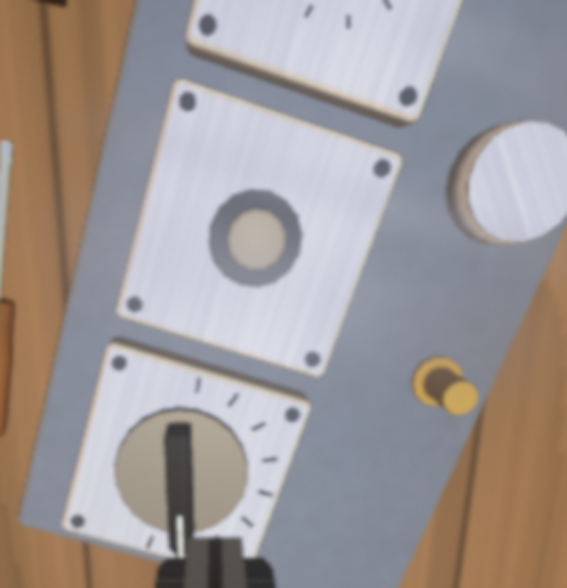

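```bash
python3 - <<'E'
from bench import robot
print(robot.close_job(), robot.get_state()["time_s"])
E
```

```text
the job is handed in; nothing more can be done
the job is handed in; nothing more can be done
```

The speed dial now sits four clicks clockwise of where it started, and the start button was then pressed fully down and let back up. I handed the job in at about 22 s of the 51 s allowed; the hand-in gave no verdict.

- **Dial:** I pushed the bar grip round with the closed fingertips, without gripping it. In the last wrist picture the nose lies on the predicted line for four clicks, at a heading of about -89°, against about +7° at the start. The predictions for three and five clicks were clearly off. The trained network put the turn at about 90°; the nearest whole number of clicks is still four (96°), so I took that as network error.
- **Button:** The fingertip went about 6 mm below the button's released height and held a steady 7–8 N, against the 5 N needed. I tried to press harder and it went no lower, but the force limit stopped that second push at once. The evidence for "fully down" is therefore the height and the steady force. The last pictures show the button up again.
- **Everything else:** The timer dial and the other items in view looked unmoved in the last top picture. The arm partly hid the walnut block in that picture. I compared these by eye only.
- **Disagreement in the calibration:** The wrist picture came out about 4% smaller than the calibration predicts. I cross-checked the dial and button positions against the top camera, and they agreed to within about 2 mm.

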